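Clamp up a core run and jam the datum screw's locknut

ROBOT

A 6-joint arm with a two-finger parallel gripper is mounted at the origin on the work surface. World frame = base frame: x ahead of the robot, y to its left, z up, the work surface at z = 0. Lengths are in m, angles in degrees, forces in N, time in s.
With the tool pointing down it reaches from about 0.325 to 0.775 m from the base axis. Payload 5.5 kg.
Tool frame: the origin (TCP) lies at the centre of the arm's flange, where the gripper is bolted on; the fingertips stand 182 mm ahead of it and the grasp point (between the pads) lies 163 mm ahead of it; z points along the fingers, y is the line along which they close (so a half turn about z gives the same grasp; the last joint's range is limited). The gripper opens to 88 mm and grips with 3 to 60 N. Pads are 20 mm wide; open, the fingers measure 115 mm over their backs; the gripper's body (75 mm by 178 mm) begins 61 mm behind the grasp point.
Start: joints at [-67.133, 5.22, 70.514, -0, 104.267, -3.249], TCP at [0.264, -0.539, 0.405] pointing down, gripper open.
Joint ranges: [-164.24, 164.24], [-49.07, 125.15], [9.68, 141.18], [-86.29, 266.29], [3.28, 154.24], [-151.56, 151.56]. Speed limits (degrees/s): [147.25, 147.25, 172.46, 180, 180, 180].

INTERFACE

Orientations are given as [roll, pitch, yaw] about the fixed x, y, z axes, in that order (R = Rz(yaw) Ry(pitch) Rx(roll)).
In Python, from station import r gives the robot as it stands. The module is installed in compiled form; this text tells all that it offers. Calls block until the motion is done:
- r.reach(position, orientation): joint-space move of the TCP to a pose.
- r.servo_line(position, rotation=None, speed=0.15): straight line of the TCP; rotation=None keeps the orientation; speed is the mean speed in m/s.
- r.move_joints(angles): joint-space move.
- r.let_go() and r.grab(squeeze=None): open the fingers fully, or close them until they stop; squeeze is the grip in N (None keeps the last).
- r.wait(seconds).
- r.inverse_kinematics(position, orientation): joint angles nearest the present ones, or None.
- r.sense(): the state.
- r.snapshot(name): name is "side" or "top"; returns a dict with "frame" (400x640x3 uint8, red, green, blue), "fx", "fy", "cx", "cy" (pixels), "R" (3x3) and "t" (3): a world point X has camera coordinates R X + t. Camera axes: x right, y down, z forward; pixel columns grow to the right and rows downward; lengths in m; the calibration is good to about 2 mm. A picture is of the moment at which its call begins. There is no depth.
A pose or a line that the arm cannot do raises r.IKError and nothing moves.
- r.hand_in(): hands the job in; it is judged then, once.
The state is a dict: "clock": time; "joints": joint angles; "joint_vel": joint speeds; "joint_torque": joint torques, N m; "tcp_pos": TCP position; "orientation": TCP orientation; "contact_force": force on the tool from outside, world axes, zero at the start; "torque": the same for the moment, N m; "opening": finger opening in m; "gripper_force": force on a finger pad.
Only numpy, scipy, OpenCV 4.12 (cv2) and the standard library are available. Lean on these libraries where they do the work, as an engineer would, in place of code of your own. Each camera call takes 0.05 s, during which the arm holds its last target. There are 200 camera calls.

TASK

Clamp up the core run for logging: free the blue clamp's carriage with its black knob and slide it back, lay every limestone stub lying loose on the bench flat side down on the bed, end to end in line from the fixed wall, slide the carriage up snug against the last one and lock it again by turning the knob clockwise. Also lock off the datum screw: fit the orange spanner on the screw's square so that its handle bears against the steel post, and with the screw held like that turn the brass locknut clockwise until it is tight, so that the red pointer stays over its white band. Finally take the spanner off, lay it flat back on the black mat, and leave the mug, tin, end cap and dividers undisturbed.

Things in the scene. Friction and masses are not known exactly. Their poses are not given: they have to be found in the camera images.
- fixture: Blue cast-iron core clamp fixed to the bench. Bed 100 (x) by 525 (y) by 20 mm high, from y=-290 to +235 in its frame. Origin: on the bench, under the bed's middle line, at the face of the fixed wall. Stubs lie on the bed in a row to -y of the wall, the carriage beyond them; the datum screw stands at x=0, y=+60, with a white index band (-0.22 to +0.22 rad) painted on its -x side.
- first_place (a point): Where the middle of the first stub's underside belongs: on the bed top (20 mm above the bench), x=0, y=-30 mm in the fixture's frame. The second belongs 60 mm and the third 120 mm further to -y. Axes as the fixture's. The wall (66 wide, 16 thick, top 50 mm above the bench) is 30 mm to +y of it.
- stop_post (a point): Top of the steel stop post, 12 mm in diameter, 50 mm above the bench, at x=+19, y=+220 mm in the fixture's frame; the fitted spanner's handle lies on its -x side with 3 mm to spare and swings on to it when the nut is turned clockwise.
- carriage (a joint): Carriage slide, m: 0 = fully open, face 225 mm from the wall; grows as the carriage moves to +y towards the wall (0.13 max); face-to-wall gap = 0.225 - value. About 1.5 N of friction when the knob is free. The carriage is 64 wide, 50 long, top at z=53 (fixture frame).
- carriage_face (a point): Middle of the carriage's front face (the face that meets the stubs), 40 mm above the bench; axes as the fixture's. Carriage body lies on its -y side.
- knob (a joint): Carriage clamp knob, rad: 0 = free, grows as it is turned clockwise seen from above, end stop 1.4 (locked: a cam jams the slide). Free below about 0.7; the cam goes over centre at about 1.25: past it the knob stays at its stop, short of it it may ease back. Takes up to about 0.3 N m. Starts locked with the carriage part way along. Gripping the free knob and moving it slides the carriage.
- knob_grip (a point): Point to grip on the black knob's bar, on its upright axis, 85 mm above the bench, 25 mm to -y of the carriage face. The bar is 12 thick, 50 long, from 65 to 93 mm above the bench; it runs along this point's y axis (which turns with the knob; along fixture y at joint value 0).
- spindle (a joint): Turn of the datum screw, rad, about the vertical, anticlockwise seen from above positive; 0 = red pointer in the middle of its band. It turns easily (0.05 N m), less than the nut's drag, so an unheld screw goes round with the nut.
- spindle_flats (a point): Middle of the screw's square, 27 mm above the bench: 26 by 26 mm, reaching from the bed top (20 mm) to 40 mm above the bench, sides along fixture x and y at joint value 0. The axes turn with the screw. A red pointer (look only) runs 50 mm to -x above the spanner's level, over the white band.
- nut (a joint): Turn of the brass locknut relative to the screw, rad: 0 = tight (stop), positive = backed off (anticlockwise seen from above). Drag 0.2 N m. Starts backed off by 0.9 to 1.3.
- nut_grip (a point): Point to grip on the nut's bar, on the screw's axis, 80 mm above the bench. The bar is 58 long along this point's y axis (turns with the nut; along fixture y when tight and the pointer centred), 14 thick, from 60 to 90 mm above the bench; a hexagon of radius 19 is below it from 46 mm.
- spanner: Loose open-ended spanner, 191 mm long, 0.22 kg. Origin: near the middle of its length, on its underside; +x to the jaw. Orange handle x=-100 to +40, 20 wide, 26 high; steel jaw 49 wide, 14 high, to x=91: a straight slot 28.6 wide, open to +x, floor at x=56. Lies on the mat at first. Fitted, it lies flat on the bed, handle to fixture +y; it must be slid on to the square from +y, the nut being above.
- spanner_jaw (a point): Centre of the spanner's jaw slot, at x=75, 7 mm above its underside; belongs on the screw's axis, within about 10 mm.
- spanner_grip (a point): Place to grip the handle, at x=-10, 18 mm above its underside; the grip is 20 mm wide across the spanner's y.
- mat: Black rubber mat fixed to the bench, 90 (x) by 220 (y) by 4 high; origin at the middle of its underside.
- stub1: Grey limestone core stub, 60 long along its own y, a 44 mm round core with one sawn flat 32 wide on which it lies, 37 high, widest 15 mm above the flat, 0.2 kg (varies). Origin: middle of the flat. May be absent (two or three of the three stubs are there).
- stub2: Grey limestone core stub, 60 long along its own y, a 44 mm round core with one sawn flat 32 wide on which it lies, 37 high, widest 15 mm above the flat, 0.2 kg (varies). Origin: middle of the flat. May be absent (two or three of the three stubs are there).
- stub3: Grey limestone core stub, 60 long along its own y, a 44 mm round core with one sawn flat 32 wide on which it lies, 37 high, widest 15 mm above the flat, 0.2 kg (varies). Origin: middle of the flat. May be absent (two or three of the three stubs are there).
- mug: White enamel mug, 76 across, 75 high, handle on its +y; leave alone. Origin: middle of its foot.
- tin: Round aluminium tin, 74 across, 36 high; leave alone. Origin: middle of its underside.
- endcap: Black plastic core end cap, 56 across, 30 high, open upward; leave alone. Origin: middle of its underside.
- dividers: Steel dividers lying flat, 165 long, 10 high; leave alone. Origin on the bench near the middle, hinge end to +x.
Not all that is in view belongs to the job. Several things have the shape of the mat; the one meant has the colours described above.

How it is judged (in metres and radians):
On the way, in this order (a step that is already met when the one before it is completed fails the run):
1. the spanner is fitted on the screw's square, handle along the bed, while the locknut is still loose (distance between spanner_jaw and spindle_flats below 0.014 m and angle between the x axis of spanner and the y axis of fixture, either way round below 0.2 rad and value of joint nut above 0.5 rad and value of joint spindle between -0.22 and 0.22 rad), for 0.2 s.
2. the locknut is tight while the spanner still holds the screw, pointer over its band (distance between spanner_jaw and spindle_flats below 0.014 m and angle between the x axis of spanner and the y axis of fixture, either way round below 0.2 rad and value of joint nut below 0.1 rad and value of joint spindle between -0.22 and 0.22 rad), for 0.2 s.
At the end, for the whole second after the job is handed in: Present stubs flat on the bed, 12 mm / 0.15 rad to its line, end to end from the wall (7 to 11 mm), carriage within 6 mm of the last, knob past 1.2 rad; nut within 0.1 rad of tight, screw within 0.22 rad of its mark; spanner flat, at rest, its middle over the mat (x of stub1 in the frame of fixture between -0.012 and 0.012 m and z of stub1 in the frame of fixture between 0.014 and 0.026 m and angle between each of stub1, stub2, stub3's own z axis and vertical below 0.12 rad and angle between the y axis of each of stub1, stub2, stub3 and the y axis of fixture, either way round below 0.15 rad and (y of stub1 in the frame of fixture between -0.037 and -0.023 m or y of stub1 in the frame of fixture between -0.099 and -0.081 m or y of stub1 in the frame of fixture between -0.161 and -0.139 m) and x of stub2 in the frame of fixture between -0.012 and 0.012 m and z of stub2 in the frame of fixture between 0.014 and 0.026 m and (y of stub2 in the frame of fixture between -0.037 and -0.023 m or y of stub2 in the frame of fixture between -0.099 and -0.081 m or y of stub2 in the frame of fixture between -0.161 and -0.139 m) and x of stub3 in the frame of fixture between -0.012 and 0.012 m and z of stub3 in the frame of fixture between 0.014 and 0.026 m and (y of stub3 in the frame of fixture between -0.037 and -0.023 m or y of stub3 in the frame of fixture between -0.099 and -0.081 m or y of stub3 in the frame of fixture between -0.161 and -0.139 m) and (y of stub1 in the frame of fixture between -0.037 and -0.023 m or y of stub2 in the frame of fixture between -0.037 and -0.023 m or y of stub3 in the frame of fixture between -0.037 and -0.023 m) and (y of stub1 in the frame of fixture between -0.099 and -0.081 m or y of stub2 in the frame of fixture between -0.099 and -0.081 m or y of stub3 in the frame of fixture between -0.099 and -0.081 m) and y of any of stub1, stub2, stub3 in the frame of carriage_face below 0.036 m and value of joint knob above 1.2 rad and value of joint nut below 0.1 rad and value of joint spindle between -0.22 and 0.22 rad and x of spanner in the frame of mat between -0.05 and 0.05 m and y of spanner in the frame of mat between -0.11 and 0.11 m and z of spanner in the frame of mat between 0 and 0.012 m and angle between spanner's own z axis and vertical below 0.1 rad and linear speed of spanner below 0.02 m/s); the robot touches nothing.
It fails at once if the mug is disturbed (moved more than 30 mm) (distance of mug from where it was at the start of the episode above 0.03 m).
It fails at once if the tin is disturbed (moved more than 30 mm) (distance of tin from where it was at the start of the episode above 0.03 m).
It fails at once if the endcap is disturbed (moved more than 30 mm) (distance of endcap from where it was at the start of the episode above 0.03 m).
It fails at once if the dividers is disturbed (moved more than 30 mm) (distance of dividers from where it was at the start of the episode above 0.03 m).
Of stub1, stub2, stub3 only 2 to 3 are there at a start; the rules pass over those that are not, and their reading is None.
At some moment in a run one of stub1, stub2, stub3, spanner may be knocked a few centimetres aside while the robot is not near it.
Once in a run the grip may slacken for a moment while it holds something.
It also fails if it takes over 210 s, if anything falls off the work surface, if the arm or the gripper's body presses on something with over 40 N, if the wrist force passes 120 N, or if a joint passes its speed limit or range.

## Working session

There is one attempt and no reset: what is moved stays moved. The work goes in short steps, each a Python script; the robot and the scene stay as the last script left them, time stands still between calls to the robot, and variables do not carry over. Pictures are saved under pics/ and viewed, at most 14 in all, crops included, and the job is handed in when it is done.

```bash
mkdir -p pics
python3 - <<'E'
from station import r
import cv2,numpy as np,pickle
print(r.sense())
for n in("top","side"):
    s=r.snapshot(n); pickle.dump(s,open(f"pics/{n}0.pkl","wb")); cv2.imwrite(f"pics/{n}0.png",s["frame"][:,:,::-1])
    print(n,s["fx"],s["fy"],s["cx"],s["cy"],s["R"],s["t"])
E
```

```text
{'clock': 0.0, 'joints': array([-6.71327471e+01,  5.26236465e+00,  7.05797162e+01,  8.33536983e-04,
        1.04267141e+02, -3.24741931e+00]), 'joint_vel': array([-0.04151492,  0.01482256,  0.05337054,  0.03055737, -0.0029482 ,
       -0.01846175]), 'joint_torque': array([ 6.82558184e-04, -4.46442354e+01, -4.06447542e+01,  7.00822100e-02,
        2.91234883e-02, -1.60061077e-04]), 'tcp_pos': array([ 0.26413545, -0.53879432,  0.40353565]), 'orientation': array([-1.79891000e+02, -6.99408198e-03,  2.61148702e+01]), 'contact_force': array([ 0.47455795, -0.08792958, -0.79705072]), 'torque': array([0.00362146, 0.05048656, 0.01535713]), 'gripper_force': 0.0, 'opening': 0.08787010812461073}
top 403.5912332248609 403.5912332248609 318.4654415914654 193.44405386656118 [[ 0.01991155 -0.99962123  0.01899799]
 [-0.98687087 -0.02269667 -0.15990856]
 [ 0.16027918 -0.01556454 -0.986949  ]] [-0.06984509  0.49123142  1.08853057]
side 400.51606582880976 400.51606582880976 323.9261577692531 201.01318254494112 [[-0.93741242 -0.34783028 -0.01649414]
 [-0.25840746  0.72660352 -0.63661048]
 [ 0.2334171  -0.59250436 -0.77100911]] [0.4361808  0.20057227 0.99283957]
```

View pics/top0.png

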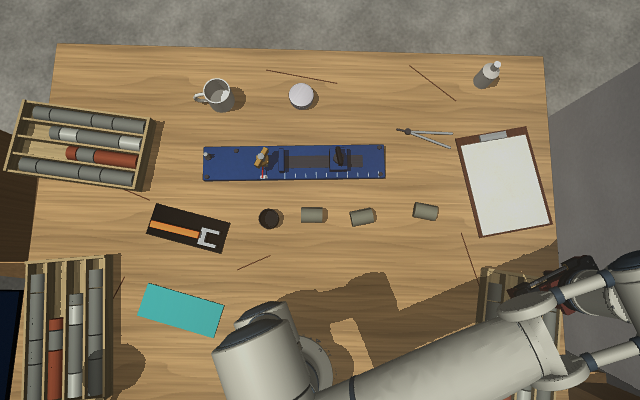

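View pics/side0.png

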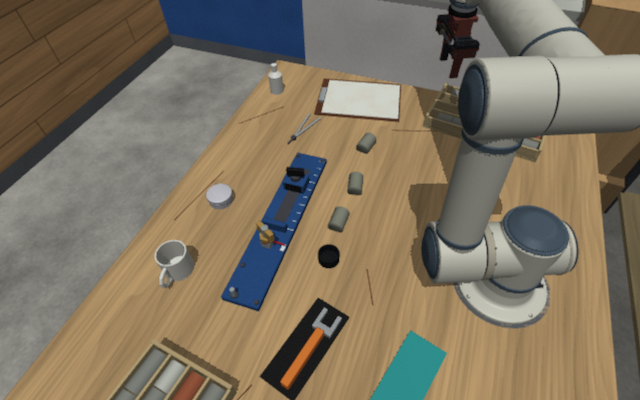

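Top: fixture at (204–385, 145–181), wall (283,160), carriage/knob (340,158), nut (262,158), post (207,154), stubs at (313,215), (361,217), (426,211), spanner on the black mat (187,229), end cap (269,218). Side view agrees, with three stubs at (366,142), (356,183) and (339,218).

```bash
cat > h.py <<'E'
import numpy as np,cv2
def ray(s,uv,z):
    R=np.array(s["R"]);t=np.array(s["t"]);c=-R.T@t
    d=R.T@np.array([(uv[0]-s["cx"])/s["fx"],(uv[1]-s["cy"])/s["fy"],1])
    return c+d*(z-c[2])/d[2]
def proj(s,X):
    p=np.array(s["R"])@np.array(X)+s["t"]; return np.array([s["fx"]*p[0]/p[2]+s["cx"],s["fy"]*p[1]/p[2]+s["cy"]])
def hsv(s): return cv2.cvtColor(s["frame"],cv2.COLOR_RGB2HSV)
def blobs(m,amin):
    cs,_=cv2.findContours(m.astype(np.uint8),cv2.RETR_EXTERNAL,cv2.CHAIN_APPROX_NONE)
    return sorted([c for c in cs if cv2.contourArea(c)>amin],key=cv2.contourArea)[::-1]
def rect(s,c,z):
    "min-area rect of contour cast on plane z: centre, long, short, angle of long axis (deg, world)"
    P=np.array([ray(s,p[0],z)[:2] for p in c],np.float32)
    (x,y),(w,h),a=cv2.minAreaRect(P*1000)
    if w<h: w,h,a=h,w,a+90
    return np.array([x/1000,y/1000,w/1000,h/1000,(a+90)%180-90])
E
python3 - <<'E'
from h import *; import pickle
np.set_printoptions(precision=4,suppress=True)
s={n:pickle.load(open(f"pics/{n}0.pkl","rb")) for n in("top","side")}
t=s["top"];H=hsv(t)
for n in s:
    H=hsv(s[n]); h,sa,v=[H[...,i].astype(int) for i in range(3)]
    for nm,m,a,z in(("blue",(h>105)&(h<128)&(sa>110),300,.02),("orange",(h<13)&(sa>190)&(v>150),80,.03),("black",(v<50)&(sa<120),60,.004),("teal",(h>80)&(h<95)&(sa>120),300,0),("red",((h<5)|(h>174))&(sa>190)&(v>120),3,.045)):
        for c in blobs(m,a)[:5]: print(n,nm,cv2.boundingRect(c),rect(s[n],c,z))
a=cv2.resize(t["frame"][138:252,140:400],None,fx=3,fy=3,interpolation=cv2.INTER_CUBIC)
b=cv2.resize(s["side"]["frame"][120:400,215:385],None,fx=3,fy=3,interpolation=cv2.INTER_CUBIC)[:600]
cv2.imwrite("pics/a.png",a[...,::-1]);b2=cv2.resize(s["side"]["frame"][125:315,215:395],None,fx=3.1,fy=3.1,interpolation=cv2.INTER_CUBIC);cv2.imwrite("pics/b.png",b2[...,::-1])
E
```

```text
top blue (265, 145, 120, 34) [  0.5905  -0.0753   0.3434   0.0963 -88.0364]
top blue (203, 146, 61, 34) [  0.5806   0.1877   0.1704   0.0973 -88.6423]
top blue (0, 290, 19, 110) [0.0771 0.7519 0.2792 0.0476 8.2315]
top blue (285, 168, 62, 11) [  0.5552  -0.0501   0.1752   0.0293 -88.6114]
top black (146, 203, 84, 50) [ 0.3917  0.3081  0.2192  0.0886 76.3574]
top black (507, 250, 133, 48) [  0.2868  -0.7887   0.3997   0.0946 -83.2085]
top black (597, 386, 43, 14) [ -0.0291  -0.8812   0.1149   0.033  -89.2081]
top black (5, 290, 19, 110) [0.0732 0.7496 0.2817 0.0406 6.4672]
top black (24, 286, 8, 114) [0.0779 0.7122 0.292  0.0169 5.7607]
top teal (137, 283, 87, 55) [ 0.1665  0.3142  0.2201  0.0902 75.3306]
side blue (159, 0, 146, 59) [ 1.2723 -0.8881  0.7546  0.5198 18.2161]
side blue (222, 154, 104, 156) [  0.5851   0.0195   0.5234   0.0998 -87.7402]
side black (261, 299, 88, 101) [ 0.3919  0.311   0.2178  0.0879 76.3579]
side black (458, 65, 27, 83) [  0.1621  -0.7118   0.491    0.0916 -83.8519]
side black (436, 14, 43, 46) [  0.2814  -1.1663   0.3921   0.1702 -75.8455]
side black (319, 245, 20, 23) [  0.4247   0.0751   0.0668   0.05   -70.1922]
side black (422, 226, 16, 53) [  0.1848  -0.0279   0.1605   0.0348 -73.1262]
side teal (370, 331, 76, 69) [ 0.1618  0.2936  0.1771  0.0888 75.2659]
```

View pics/a.png

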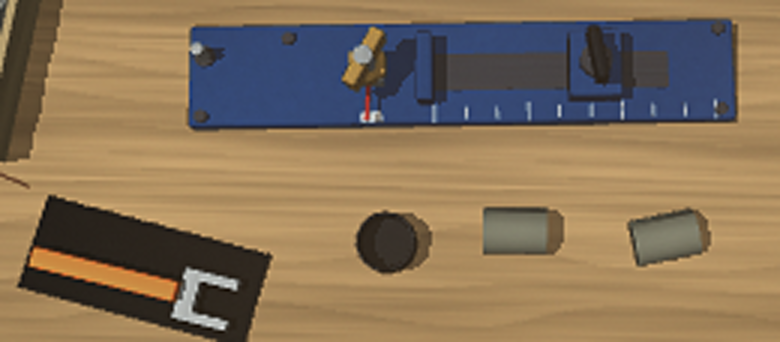

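View pics/b.png

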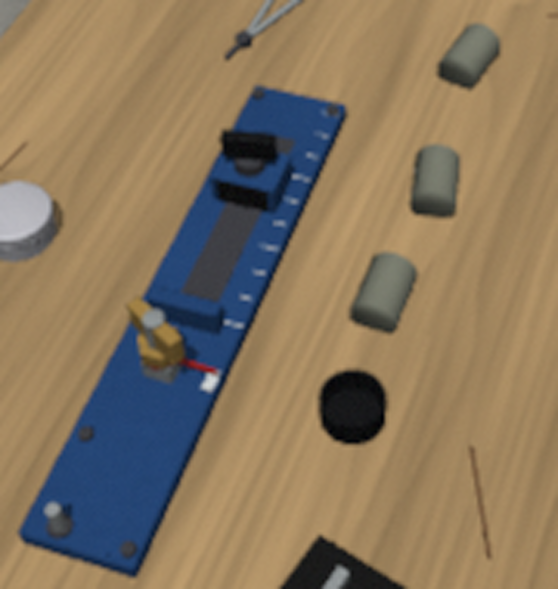

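The crops show the wall, the carriage and a locked knob bar running nearly along fixture x. The nut is backed off and the red pointer is near the middle of its white band. Now I'll measure everything in both views.

```bash
cat >> h.py <<'E'
def fixture(s):
    H=hsv(s); h,sa,v=[H[...,i].astype(int) for i in range(3)]
    m=((h>105)&(h<128)&(sa>110)).astype(np.uint8)
    m=cv2.morphologyEx(m,cv2.MORPH_CLOSE,np.ones((5,5)))
    for c in blobs(m,800):
        q=rect(s,c,.02)
        if abs(q[2]-.525)<.03 and q[3]<.12: break
    P=np.array([ray(s,p[0],.02)[:2] for p in c])
    yaw=np.radians(q[4]%180-90); ca,sn=np.cos(yaw),np.sin(yaw)
    o=q[:2]+.0275*np.array([-sn,ca]); return o,np.degrees(yaw),q
def stubs(s,zc=.015,bed=False):
    H=hsv(s); h,sa,v=[H[...,i].astype(int) for i in range(3)]
    m=(sa<70)&(v>60)&(v<190)
    m=cv2.morphologyEx(m.astype(np.uint8),cv2.MORPH_OPEN,np.ones((3,3)))
    out=[]
    for c in blobs(m,60):
        q=rect(s,c,zc)
        if .03<q[3]<.062 and .045<q[2]<.085 and .3<q[0]<.75 and abs(q[1])<.45: out.append(q)
    return out
def spanner(s,z=.030):
    "handle rect on its top plane"
    H=hsv(s); h,sa,v=[H[...,i].astype(int) for i in range(3)]
    m=(h<17)&(h>5)&(sa>170)&(v>90)
    m=cv2.morphologyEx(m.astype(np.uint8),cv2.MORPH_CLOSE,np.ones((3,3)))
    return [q for q in (rect(s,c,z) for c in blobs(m,60)) if .1<q[2]<.18 and q[3]<.05]
E
python3 - <<'E'
from h import *; import pickle
np.set_printoptions(precision=4,suppress=True)
for n in("top","side"):
    s=pickle.load(open(f"pics/{n}0.pkl","rb"))
    print(n,"cam",-np.array(s["R"]).T@s["t"]); print(fixture(s)); print("stubs",*stubs(s),sep="\n"); print("span",spanner(s))
    o,y,_=fixture(s); ca,sn=np.cos(np.radians(y)),np.sin(np.radians(y))
    for nm,p in dict(wall=(0,8,50),post=(19,220,50),nut=(0,60,90),tip=(-50,60,41)).items(): print(nm,proj(s,[o[0]+(ca*p[0]-sn*p[1])/1e3,o[1]+(sn*p[0]+ca*p[1])/1e3,p[2]/1e3]))
s=pickle.load(open("pics/top0.pkl","rb"))
H=hsv(s)[140:182,200:390].astype(int)
h,sa,v=H[...,0],H[...,1],H[...,2]
for nm,m in dict(brass=(h>12)&(h<28)&(sa>110)&(v>80),black=(v<38),red=((h<8)|(h>170))&(sa>150)&(v>90),white=(sa<40)&(v>180)).items():
    for c in blobs(m,2): print(nm,cv2.boundingRect(c+[200,140]),cv2.minAreaRect(c+[200,140]),cv2.contourArea(c))
E
```

```text
top cam [ 0.3117 -0.0417  1.1542]
(array([0.5852, 0.0406]), np.float64(2.2532896995544434), array([  0.5862,   0.0131,   0.5201,   0.0976, -87.7467]))
stubs
[ 0.4524 -0.3664  0.0642  0.0415 79.8391]
[  0.4329  -0.1839   0.0617   0.0419 -78.2743]
[  0.4372  -0.0397   0.0568   0.0399 -88.7579]
span [array([ 0.386 ,  0.3382,  0.1385,  0.0192, 77.3076])]
wall [280.7567 159.5663]
post [204.9194 154.044 ]
nut [260.4152 156.2508]
tip [262.5003 177.9672]
side cam [0.229  0.5942 0.9004]
(array([0.584, 0.047]), np.float64(2.2597951889038086), array([  0.5851,   0.0195,   0.5234,   0.0998, -87.7402]))
stubs
[ 0.3668  0.2491  0.057   0.0515 78.2279]
[  0.4369  -0.0456   0.0762   0.0427 -89.1531]
[  0.4351  -0.1884   0.0803   0.0405 -77.1381]
[ 0.4518 -0.3722  0.0814  0.0448 79.6894]
span [array([ 0.3858,  0.344 ,  0.1409,  0.0238, 77.4447])]
wall [274.3515 222.9229]
post [231.8393 290.845 ]
nut [264.4986 229.4451]
tip [285.0022 245.3912]
brass (200, 140, 190, 42) ((294.5, 160.49998474121094), (40.99999237060547, 188.99996948242188), 90.0) 1174.0
brass (254, 156, 8, 11) ((256.6029357910156, 161.16175842285156), (6.345447540283203, 8.231931686401367), 30.963754653930664) 29.5
brass (261, 147, 7, 8) ((263.8000183105469, 150.40000915527344), (4.472135543823242, 6.260990142822266), 26.56505012512207) 22.5
brass (262, 155, 6, 10) ((265.7923278808594, 160.23846435546875), (3.845076322555542, 10.294882774353027), 29.744882583618164) 17.0
```

```bash
cat > m.py <<'E'
from station import r
import numpy as np
np.set_printoptions(precision=4,suppress=True)
L=.163
def pose(x,y,z,yaw): return [x,y,z+L],[180,0,yaw]
def best(yaw,x,y):
    "equivalent half turn with J6 nearest 0"
    j1=np.degrees(np.arctan2(y,x)); k=[yaw+180*i for i in range(-3,4)]
    return min(k,key=lambda a:abs(j1+90-a))
def over(x,y,yaw,z=.22):
    p=r.sense()["tcp_pos"]
    if p[2]<z+L-.01: r.servo_line([p[0],p[1],z+L],speed=.25)
    r.reach(*pose(x,y,z,yaw))
def line(x,y,z,yaw=None,v=.1): r.servo_line([x,y,z+L],None if yaw is None else [180,0,yaw],speed=v)
def st():
    s=r.sense(); return s["clock"],s["opening"],s["gripper_force"],s["contact_force"],s["torque"]
def touch(x,y,yaw,n=4,gain=None):
    "centre a fixed thing between the pads by the side force; returns centre offset along closing axis"
    a=np.array([np.cos(np.radians(yaw-90)),np.sin(np.radians(yaw-90))]) # tool y dir
    z=r.sense()["tcp_pos"][2]-L; f0=r.sense()["contact_force"][:2]@a
    r.grab(3); s=r.sense(); f=s["contact_force"][:2]@a-f0
    print("f0 %.2f f %.2f open %.4f gf %.2f"%(f0,f,s["opening"],s["gripper_force"]),s["tcp_pos"]); return f,a
E
python3 - <<'E'
from m import *
th=2.26;x,y=.5949,.2644
r.let_go()
over(x,y,best(th+90,x,y)); line(x,y,.046,v=.15); r.wait(.3)
yaw=best(th+90,x,y)
f,a=touch(x,y,yaw)
for d in(-.002,.002):
    line(x+a[0]*d,y+a[1]*d,.046,v=.02); r.wait(.2); print(d,a,st())
E
```

```text
f0 0.16 f 6.52 open 0.0152 gf 3.00 [0.5957 0.2643 0.209 ]
-0.002 [0.9992 0.0394] (6.625, 0.019147453935222325, 3.000168576836586, array([ 6.6287,  1.5589, -2.8136]), array([ 0.1552, -1.027 ,  0.0189]))
0.002 [0.9992 0.0394] (7.175, 0.011652127040082356, 2.999560611206107, array([ 5.6616,  1.3349, -2.8051]), array([ 0.0997, -0.981 ,  0.0053]))
```

Run:
```python
from m import *
x,y=.5949,.2644
for d in(.003,.004,.005):
    line(x+d,y,.046,v=.02); r.wait(.2); s=r.sense(); print(d,s["opening"],s["contact_force"],s["tcp_pos"])
```

```text
0.003 0.011785991392498871 [ 2.1858 -0.0362 -0.972 ] [0.5978 0.2645 0.209 ]
0.004 0.01167209083055133 [-5.1327 -0.3857  4.0884] [0.5983 0.2645 0.209 ]
0.005 0.013739445034310434 [-5.6671 -1.1784  3.8787] [0.5992 0.2646 0.209 ]
```

```bash
cat >> m.py <<'E'
def centre(yaw,w):
    "close on a fixed thing of width w, shift along the closing axis until side force vanishes; returns tcp xy"
    a=np.array([np.cos(np.radians(yaw-90)),np.sin(np.radians(yaw-90))]); b=r.sense()["tcp_pos"]; b0=b.copy()
    f0=r.sense()["contact_force"][:2]@a; r.grab(3)
    for i in range(9):
        r.wait(.1); s=r.sense(); f=s["contact_force"][:2]@a-f0
        if abs(f)<2.5: break
        e=(s["opening"]-w)/2
        b[:2]+=a*np.sign(f)*max(e,.0006); r.servo_line(b,speed=.02)
    s=r.sense(); print("centre: it %d f %.2f open %.4f shift %.4f"%(i,f,s["opening"],(s["tcp_pos"]-b0)[:2]@a),s["tcp_pos"],s["clock"])
    return s["tcp_pos"][:2]
E
python3 - <<'E'
from m import *
th=2.26
r.let_go()
x,y=.598,.2645
yaw=best(th,x,y); line(x,y,.08); r.reach(*pose(x,y,.08,yaw)); line(x,y,.046); r.wait(.3)
py=centre(yaw,.0117)
r.let_go(); 
# wall: local (0,8)
T=np.radians(th);R=np.array([[np.cos(T),-np.sin(T)],[np.sin(T),np.cos(T)]])
o=np.array([.598,py[1]])-R@[.019,.220]; print("o",o)
x,y=o+R@[0,.008]; yaw=best(th+90,x,y)
line(.598,py[1],.12,v=.2); over(x,y,yaw,.12); line(x,y,.05,v=.15); r.wait(.3)
wx=centre(yaw,.0657); r.let_go(); line(x,y,.14,v=.2)
print(wx)
E
```

```text
centre: it 5 f -0.50 open 0.0121 shift -0.0030 [0.5981 0.2616 0.2098] 15.5
o [0.5877 0.041 ]
centre: it 0 f -2.13 open 0.0659 shift -0.0004 [0.5872 0.049  0.213 ] 19.8833
[0.5872 0.049 ]
```

```bash
cat >> m.py <<'E'
TH=2.27; _t=np.radians(TH); FR=np.array([[np.cos(_t),-np.sin(_t)],[np.sin(_t),np.cos(_t)]]); FO=np.array([.5875,.0410])
def F(x,y): return FO+FR@[x,y]
def Fi(p): return FR.T@(np.array(p[:2])-FO)
def turn(d,step=8,tmax=99):
    "turn the wrist by d degrees, clockwise seen from above positive (J6+); stops when |torque z| change > tmax"
    j=np.array(r.sense()["joints"]); t0=r.sense()["torque"][2]; n=int(np.ceil(abs(d)/step))
    for i in range(1,n+1):
        q=j.copy(); q[5]+=d*i/n; r.move_joints(q); t=r.sense()["torque"][2]-t0
        if abs(t)>tmax: break
    print("turned %.1f tz %.2f"%(d*i/n,t)); return d*i/n
E
python3 - <<'E'
from m import *; from h import ray; import pickle
s=pickle.load(open("pics/top0.pkl","rb"))
k=ray(s,(140+598/3,138+55/3),.093)[:2]+[.0027,0]
l=Fi(k); print("knob local",l); x,y=F(0,l[1])
yaw=best(TH+90-80.2,x,y)
over(x,y,yaw,.16); line(x,y,.086); r.wait(.2)
c=centre(yaw,.0118); print(Fi(c)); print(r.sense()["joints"][5])
E
```

```text
knob local [-0.0038 -0.1539]
centre: it 0 f -1.73 open 0.0121 shift -0.0003 [ 0.5935 -0.1126  0.249 ] 24.675
[-0.0001 -0.1537]
63.9431463635143
```

Run:
```python
from m import *
r.grab(25); turn(-79,step=20); print(st())
c=r.sense()["tcp_pos"]; print(Fi(c),r.sense()["orientation"])
x,y=F(0,-.2495); line(x,y,.086,v=.08); print(Fi(r.sense()["tcp_pos"]),st())
r.let_go(); r.wait(.2); print(st()); line(x,y,.16,v=.2); r.reach(*pose(.40,-.55,.25,30))
from h import *; import pickle
for n in("top","side"):
    s=r.snapshot(n); pickle.dump(s,open(f"pics/{n}1.pkl","wb")); print(n,*stubs(s),spanner(s),sep="\n")
t=s=pickle.load(open("pics/top1.pkl","rb"))
cv2.imwrite("pics/c.png",cv2.resize(t["frame"][138:268,140:450],None,fx=2.5,fy=2.5,interpolation=cv2.INTER_CUBIC)[...,::-1])
```

```text
turned -79.0 tz 0.06
(26.5917, 0.011299500870564751, 24.985705018043518, array([-3.289 ,  0.3501,  0.7883]), array([0.2172, 0.3293, 0.1153]))
[-0.0001 -0.1539] [-179.9726    0.0051   90.7152]
[-0.0001 -0.2496] (27.9333, 0.011786299082351938, 25.000608265399933, array([-5.2146, -0.191 ,  3.0328]), array([ 0.2942,  0.9168, -0.0314]))
(29.3583, 0.08764364362637136, 0.0, array([ 0.3453, -0.0249,  0.2787]), array([-0.0554, -0.0349, -0.0098]))
top
[ 0.4524 -0.3664  0.0642  0.0415 79.8391]
[  0.4324  -0.184    0.0617   0.0406 -79.3465]
[  0.4372  -0.0397   0.0568   0.0399 -88.7579]
[array([ 0.386 ,  0.3382,  0.1385,  0.0192, 77.3076])]
side
[ 0.3669  0.2492  0.0562  0.0517 77.4808]
[  0.4369  -0.046    0.0753   0.0426 -89.296 ]
[  0.4351  -0.1884   0.0803   0.0405 -77.1381]
[ 0.4516 -0.3721  0.0818  0.0451 80.7585]
[array([ 0.3857,  0.3439,  0.1411,  0.0238, 77.4447])]
```

View pics/c.png

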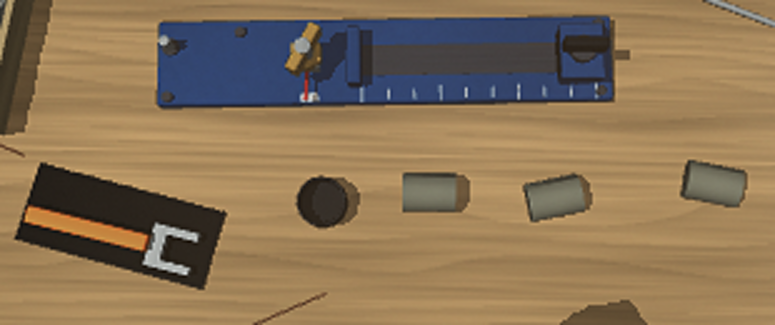

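The carriage is fully open with the knob bar along fixture y (crop 580,45). All three stubs and the spanner are still where they were, so I'll place the stubs now.

```bash
cat >> m.py <<'E'
def place(x,y,a,ly):
    "pick a stub at x,y with long-axis angle a; lay on bed at fixture y=ly"
    yw=best(a,x,y); r.let_go(); over(x,y,yw,.12); line(x,y,.023,v=.15); r.grab(18)
    o1=r.sense()["opening"]; line(x,y,.14,v=.2); o2=r.sense()["opening"]; print("grip %.4f lift %.4f"%(o1,o2))
    if o2<.036: return False
    X,Y=F(0,ly); t=min([TH+90+180*i for i in(-2,-1,0,1)],key=lambda b:abs(b-yw))
    r.reach(*pose(X,Y,.14,t)); line(X,Y,.06,v=.15); line(X,Y,.0435,v=.04); print("down",st()[1:4])
    r.let_go(); line(X,Y,.12,v=.2); return True
E
python3 - <<'E'
from m import *; from h import *
for i,ly in enumerate((-.0325,-.096,-.159)):
    q=[b for b in stubs(r.snapshot("top")) if b[0]<.51]
    q=max(q,key=lambda b:b[1]); x=q[0]+.0025; y=q[1]+.022*(-.04-q[1])/1.15/2
    print(q); print(place(x,y,q[4],ly))
    r.reach(*pose(.45,-.5,.2,30))
E
```

```text
[  0.4372  -0.0397   0.0568   0.0399 -88.7579]
grip 0.0432 lift 0.0435
down (0.042923616260062976, 17.999558374285698, array([ 6.0709, -0.1577, -4.0315]))
True
[  0.3991  -0.162    0.0618   0.0405 -84.0009]
grip 0.0452 lift 0.0447
down (0.04440486778099306, 17.37601420842111, array([ 6.0207, -0.0352, -5.7965]))
True
[ 0.4524 -0.3666  0.0638  0.0415 79.8391]
grip 0.0435 lift 0.0433
down (0.04326977098181707, 17.99989588558674, array([ 6.9489,  0.1846, -3.1895]))
True
```

Run:
```python
from m import *; from h import *
print(r.sense()["clock"])
t=r.snapshot("top"); s=r.snapshot("side")
for q in stubs(t,.035): print(q,Fi(q[:2]+[.0025,0]))
print(spanner(t))
a=cv2.resize(t["frame"][135:185,195:395],None,fx=4,fy=4,interpolation=cv2.INTER_CUBIC)
b=cv2.resize(s["frame"][145:315,215:345],None,fx=2.3,fy=2.3,interpolation=cv2.INTER_CUBIC)
im=np.zeros((600,800,3),np.uint8); im[:200]=a; im[205:205+b.shape[0],:b.shape[1]]=b
cv2.imwrite("pics/d.png",im[...,::-1])
```

```text
58.7083
[  0.593   -0.1203   0.0604   0.0381 -88.6055] [ 0.0016 -0.1615]
[array([ 0.386 ,  0.3382,  0.1385,  0.0192, 77.3076])]
```

View pics/d.png

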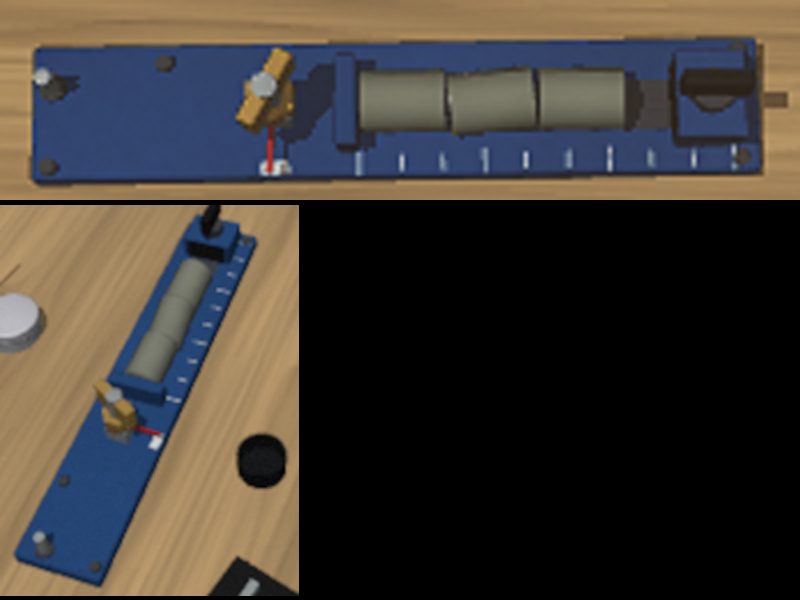

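All three stubs are on the bed in line. The middle one (490,100) is yawed about 5°, so I'll re-square it with the gripper, then close and lock the carriage.

Run:
```python
from m import *
x,y=F(0,-.096); yaw=best(TH+90,x,y)
over(x,y,yaw,.12); line(x,y,.044,v=.15); r.grab(30); r.wait(.2); print(st()[1:4]); r.let_go(); line(x,y,.15,v=.2)
x,y=F(0,-.2495); yaw=best(TH+90,x,y); r.reach(*pose(x,y,.15,yaw)); line(x,y,.086,v=.12)
r.grab(25); f0=r.sense()["contact_force"]@np.r_[FR[:,1],0]; print("f0",f0,st()[1])
ly=-.2495
while ly<-.195:
    ly+=.004 if ly<-.222 else .0015; X,Y=F(0,ly); line(X,Y,.086,v=.05)
    f=r.sense()["contact_force"]@np.r_[FR[:,1],0]-f0
    if f<-9 : break
print("stopped",ly,Fi(r.sense()["tcp_pos"]),f,r.sense()["clock"])
```

```text
(0.04469110089342472, 28.97819560719654, array([ 5.2138,  0.4003, -2.2726]))
f0 -0.3005811926087745 0.011647920744103623
stopped -0.20049999999999996 [-0.0003 -0.2034] -13.408535502115859 71.4
```

Run:
```python
from m import *
print(r.sense()["orientation"])
r.grab(40); turn(70,step=14); turn(16,step=4,tmax=.6); s=r.sense(); print(s["orientation"],Fi(s["tcp_pos"]),st())
r.let_go(); x,y,z=s["tcp_pos"]; line(x,y,.16,v=.2); r.reach(*pose(.45,-.5,.2,30))
from h import *
t=r.snapshot("top"); s=r.snapshot("side"); print(r.sense()["clock"],spanner(t))
a=cv2.resize(t["frame"][135:185,195:395],None,fx=4,fy=4,interpolation=cv2.INTER_CUBIC)
b=cv2.resize(s["frame"][145:315,215:345],None,fx=2.3,fy=2.3,interpolation=cv2.INTER_CUBIC)
im=np.zeros((600,800,3),np.uint8); im[:200]=a; im[205:205+b.shape[0],:b.shape[1]]=b
cv2.imwrite("pics/e.png",im[...,::-1])
```

```text
[179.9862   0.4065  92.1271]
turned 70.0 tz -0.17
turned 12.0 tz 0.69
[179.4887   0.0097  10.6673] [-0.0001 -0.2038] (74.075, 0.012021493823298686, 40.147647857666016, array([-1.8135, -4.991 ,  1.0521]), array([-0.7297,  0.6104,  0.5483]))
77.3 [array([ 0.386 ,  0.3382,  0.1385,  0.0192, 77.3076])]
```

View pics/e.png

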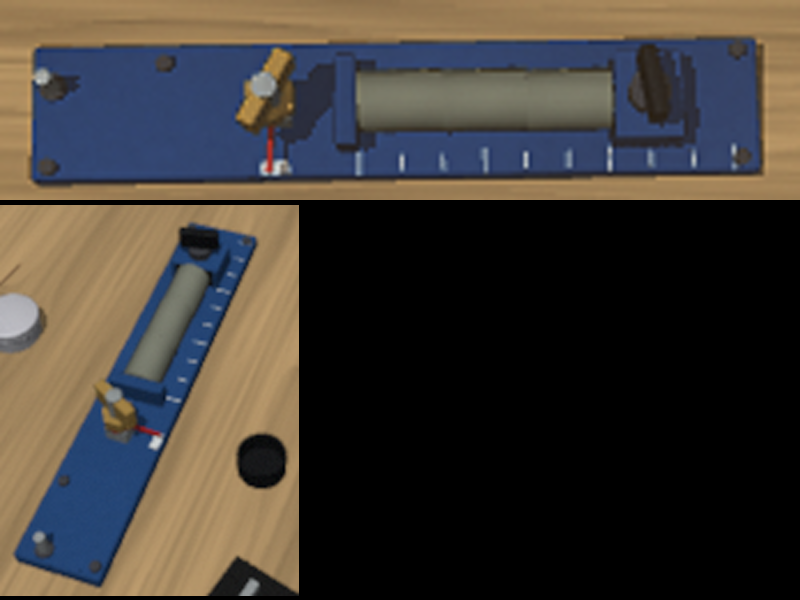

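Stubs are tight end to end from wall (345,100) to carriage (620,95), and the knob is locked. Next comes the spanner.

Run:
```python
from m import *; from h import *
q=spanner(r.snapshot("top"))[0]; a=q[4]; d=np.radians(a-180)
x,y=q[:2]+[.0025,0]+.020*np.array([np.cos(d),np.sin(d)])
yw=best(a,x,y); r.let_go(); over(x,y,yw,.12); line(x,y,.026,v=.12); r.grab(40); print(q,st()[:3])
line(x,y,.15,v=.15); print(st())
X,Y=F(-.0003,.187); t=min([TH+90+180*i for i in(-2,-1,0,1)],key=lambda b:abs(b-yw))
r.reach(*pose(X,Y,.12,t)); r.wait(.2); print(st()); line(X,Y,.06,v=.12); line(X,Y,.0425,v=.03); print("down",st())
t=r.snapshot("top"); s=r.snapshot("side")
A=cv2.resize(t["frame"][130:190,150:350],None,fx=4,fy=4,interpolation=cv2.INTER_CUBIC)
b=cv2.resize(s["frame"][190:330,190:330],None,fx=2.5,fy=2.5,interpolation=cv2.INTER_CUBIC)
im=np.zeros((600,800,3),np.uint8); im[:240]=A; im[245:245+b.shape[0],:b.shape[1]]=b
cv2.imwrite("pics/f.png",im[...,::-1])
```

```text
[ 0.386   0.3382  0.1385  0.0192 77.3076] (82.45, 0.019768853820857687, 40.000120997428894)
(83.425, 0.01993577578711389, 39.99948263168335, array([ 0.1037,  0.1203, -3.4447]), array([ 0.0048, -0.0992, -0.0386]))
(84.5, 0.019672713797537763, 39.99957203865051, array([ 0.9718,  0.0888, -2.1437]), array([ 0.0199, -0.1037,  0.0038]))
down (85.8833, 0.019668138011752767, 39.99942362308502, array([-0.27  ,  0.6312, -3.0303]), array([-0.0444, -0.1187, -0.0067]))
```

View pics/f.png

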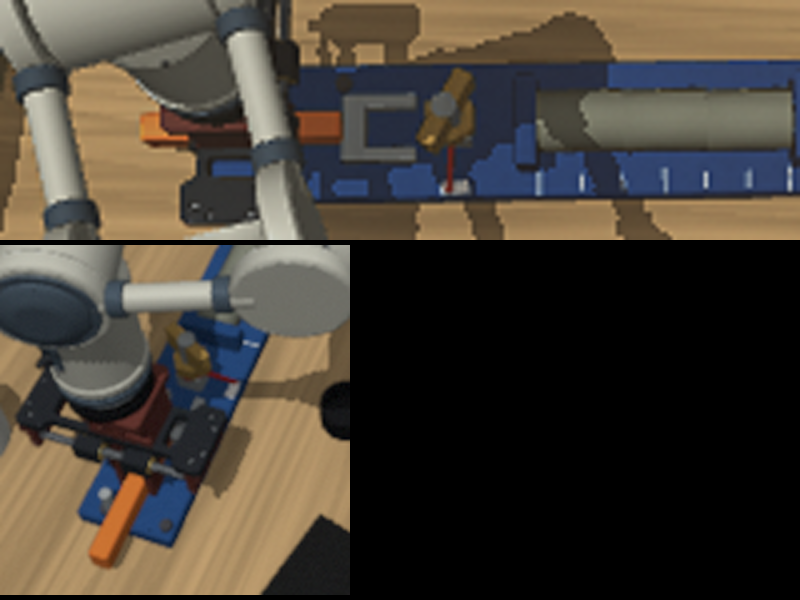

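The jaw (380,128) lines up with the screw's square, just to its +y. I'll slide it on while watching the force.

Run:
```python
from m import *
e=np.r_[FR[:,1],0]; f0=r.sense()["contact_force"]@e; ly=.187
while ly>.1445:
    ly-=.003; X,Y=F(-.0003,ly); line(X,Y,.0420,v=.04); s=r.sense(); f=s["contact_force"]-0
    fl=FR.T@f[:2]
    if abs(fl[1]-f0)>8 or abs(fl[0])>12: break
print(ly,Fi(s["tcp_pos"]),fl,f[2],s["torque"],s["clock"])
```

```text
0.14199999999999996 [-0.0003  0.1418] [0.0046 0.3159] -2.508969246179121 [-0.0351 -0.0509  0.0282] 89.7333
```

Run:
```python
from m import *; from h import *
X,Y=F(-.0003,.144); line(X,Y,.042,v=.03); line(X,Y,.0412,v=.02); r.let_go(); line(X,Y,.16,v=.15)
r.reach(*pose(.45,-.3,.25,30)); t=r.snapshot("top"); s=r.snapshot("side"); print(r.sense()["clock"])
for k in spanner(t,.046): print(k,Fi(k[:2]+[.0025,0]))
A=cv2.resize(t["frame"][138:188,195:295],None,fx=7,fy=7,interpolation=cv2.INTER_CUBIC)
b=cv2.resize(s["frame"][200:320,210:310],None,fx=2,fy=2,interpolation=cv2.INTER_CUBIC)
im=np.zeros((600,700,3),np.uint8); im[:350]=A; im[355:355+b.shape[0],:b.shape[1]]=b
cv2.imwrite("pics/g.png",im[...,::-1])
```

```text
94.2583
[  0.5764   0.206    0.1368   0.0202 -88.583 ] [-0.0021  0.1652]
```

View pics/g.png

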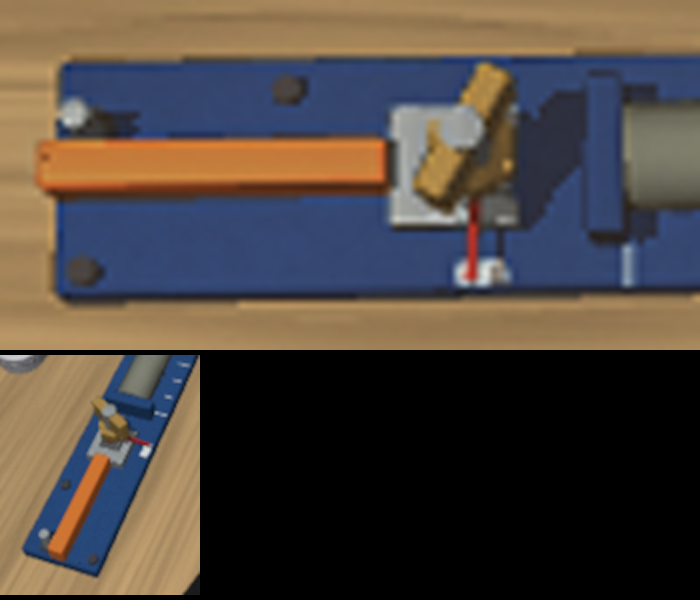

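The spanner is fitted: jaw around the square (455,165), handle beside the post (75,112), pointer on the band (475,272). The nut bar is about 60° backed off. Turning the nut.

Run:
```python
from m import *; from h import *
x,y=F(0,.060); yaw=best(TH+90+60,x,y); r.let_go(); over(x,y,yaw,.17); line(x,y,.083,v=.12); r.wait(.2)
c=centre(yaw,.0138); print(Fi(c)); r.grab(50); print(st(),r.sense()["orientation"])
d=turn(44,step=11,tmax=.8); print(st())
if d>43: d+=turn(26,step=4,tmax=.8)
s=r.sense(); print(d,s["orientation"],st()); t=r.snapshot("top")
p=s["tcp_pos"]; r.let_go(); line(p[0],p[1],.17,v=.15); r.reach(*pose(.45,-.3,.25,30)); t=r.snapshot("top"); s=r.snapshot("side"); print(r.sense()["clock"])
for k in spanner(t,.046): print(k,Fi(k[:2]+[.0025,0]))
A=cv2.resize(t["frame"][138:188,195:295],None,fx=7,fy=7,interpolation=cv2.INTER_CUBIC)
b=cv2.resize(s["frame"][200:320,210:310],None,fx=2,fy=2,interpolation=cv2.INTER_CUBIC)
im=np.zeros((600,700,3),np.uint8); im[:350]=A; im[355:355+b.shape[0],:b.shape[1]]=b
cv2.imwrite("pics/i.png",im[...,::-1])
```

```text
centre: it 0 f 0.97 open 0.0144 shift -0.0001 [0.5851 0.101  0.246 ] 98.35
[-0.    0.06]
(98.5667, 0.01363025626825972, 49.94208812713623, array([-0.463 ,  0.1337, -0.4491]), array([ 0.1032, -0.1742, -0.0274])) [179.9898  -0.0003 152.268 ]
turned 44.0 tz 0.01
(99.7667, 0.013732636644663423, 49.9484646320343, array([ 0.655 ,  0.5546, -0.0311]), array([-0.045 , -0.1084, -0.0168]))
turned 26.0 tz 0.23
70.0 [179.9996  -0.0036  82.9015] (101.5167, 0.013713617617378618, 49.90979611873627, array([-0.3294, -0.8627,  0.0656]), array([-0.1213,  0.0006,  0.2123]))
105.1917
[  0.5807   0.2051   0.1347   0.0173 -88.5802] [0.0022 0.1641]
```

View pics/i.png

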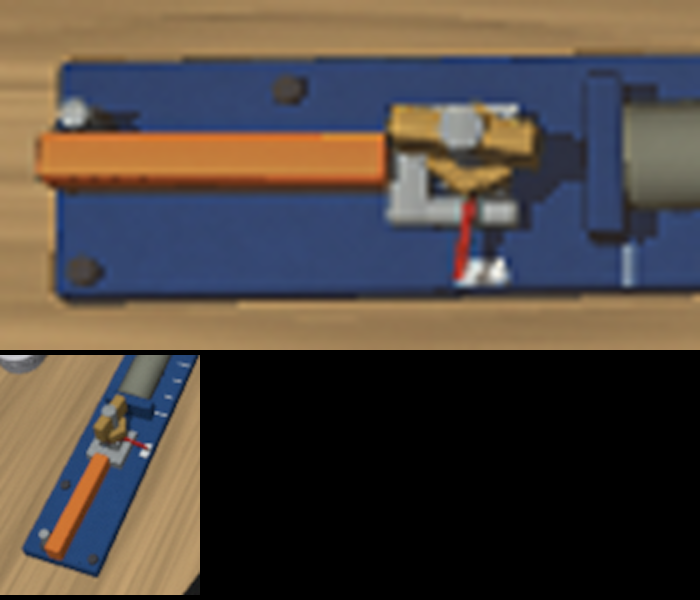

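The handle now bears on the post (75,115), the bar is along the bed and the pointer (458,278) is about −0.13 rad, still over the band. The torque was only 0.23 N m, so I'll re-grip and confirm the nut is hard tight.

Run:
```python
from m import *
x,y=F(0,.060); yaw=82.9; over(x,y,yaw,.17); line(x,y,.083,v=.12); r.grab(55); r.wait(.2); print(st())
for i in range(5):
    d=turn(2.5,step=3); s=r.sense(); print(s["orientation"][2],s["torque"][2])
    if abs(s["torque"][2])>.9: break
r.wait(.3); p=s["tcp_pos"]; r.let_go(); line(p[0],p[1],.17,v=.15)
print(st())
```

```text
(108.975, 0.013892877137556539, 54.942508935928345, array([-0.1002, -1.0587, -0.2998]), array([-0.065 , -0.098 ,  0.2737]))
turned 2.5 tz 0.50
80.50866255399004 0.7760783088998581
turned 2.5 tz 0.34
78.14571405254398 1.1150216247382791
(111.7083, 0.0882061154466538, 0.0, array([-0.4581,  0.0057, -0.7816]), array([-0.0363, -0.0417,  0.0547]))
```

Run:
```python
from m import *; from h import *
x,y=F(.0015,.145); yaw=best(TH+90-1,x,y); over(x,y,yaw,.17); line(x,y,.042,v=.12); r.grab(40); print(st())
x,y=F(0,.145); line(x,y,.0425,TH+90,v=.02); print(st())
for ly in np.arange(.150,.196,.005):
    X,Y=F(-.0003,ly); line(X,Y,.0428,v=.05); s=r.sense()
    f=FR.T@s["contact_force"][:2]
    if np.hypot(*f)>20: print("force",ly,f); break
print(ly,f,st()[:3]); 
if ly>.18: line(X,Y,.14,v=.12)
print(st())
```

```text
(114.4083, 0.019665257511299376, 39.999507665634155, array([-0.5432, -0.8025, -0.3877]), array([-0.0075, -0.1165,  0.0167]))
(114.6583, 0.01999772074097978, 40.00117063522339, array([ 0.2448,  0.0627, -2.5841]), array([ 0.1694, -0.2823,  0.0522]))
0.19500000000000003 [-0.9589  0.1709] (117.1583, 0.01984952413859198, 39.999096393585205)
(118.1167, 0.01951879753520565, 39.99909996986389, array([ 0.1646, -0.0194, -3.2452]), array([ 0.0315, -0.0871, -0.0417]))
```

Run:
```python
from m import *; from h import *
x,y=.3955,.3185; yaw=76.5
o=r.sense()["orientation"][2]; print(o)
r.reach(*pose(x,y,.14,yaw)); line(x,y,.05,v=.15); line(x,y,.0262,v=.03); print(st()); r.let_go(); line(x,y,.15,v=.15)
r.reach(*pose(.40,-.5,.25,30)); r.wait(.3); t=r.snapshot("top"); s=r.snapshot("side"); print(r.sense()["clock"],spanner(t),spanner(s))
A=cv2.resize(t["frame"][70:270,140:460],None,fx=2.5,fy=2.5,interpolation=cv2.INTER_CUBIC)
cv2.imwrite("pics/j.png",A[...,::-1])
A=cv2.resize(t["frame"][138:188,195:295],None,fx=6,fy=6,interpolation=cv2.INTER_CUBIC)
b=cv2.resize(t["frame"][138:188,295:395],None,fx=6,fy=6,interpolation=cv2.INTER_CUBIC)
cv2.imwrite("pics/k.png",np.vstack([A,b])[...,::-1])
```

```text
92.26991980260063
(120.6333, 0.019796278119735933, 39.99910354614258, array([ 0.3155, -0.1161, -1.3559]), array([-0.0015, -0.0542,  0.025 ]))
126.0417 [array([ 0.399 ,  0.3368,  0.1388,  0.0193, 76.6021])] [array([ 0.3987,  0.3424,  0.1405,  0.0242, 76.3642])]
```

View pics/j.png

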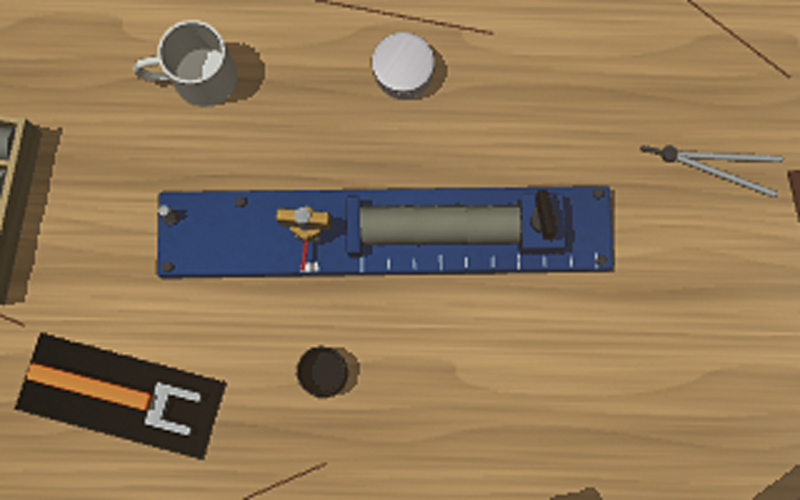

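View pics/k.png

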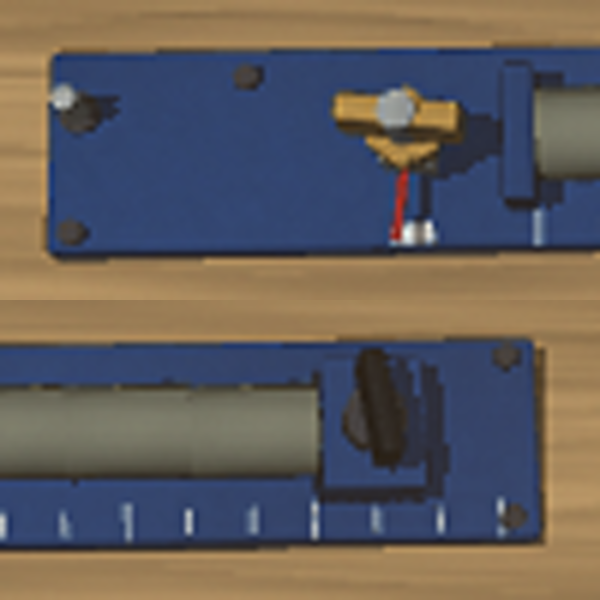

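The bar and pointer agree (screw about −0.1 rad, nut tight). The spanner is on the mat at (115,395), the stubs are snug, the knob is locked and the bystanders haven't moved. Handing in.

```bash
python3 -c "
from station import r
print(r.hand_in())"
```

```text
the job is handed in; nothing more can be done
None
```

The job is done and handed in at about 126 s. The final pictures show three stubs clamped end to end with the knob locked, the nut tight with the pointer over its band, the spanner flat on the black mat, and the mug, tin, end cap and dividers unmoved; the hand-in gave no verdict.

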